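# Put the colour-coded chopping boards back in their own holders

## Task

The four washed chopping boards were put back in each other's holders. Swap them round so that each board stands upright, fully down and about centred in the holder whose end piece has its own colour, using the empty grey holder to park one on the way and leaving it empty at the end. Never lay a board down or let one fall over, and leave the mug beside the rack alone.

Things in the scene. Friction and masses are not known exactly. Their poses are not given: they have to be found in the camera images.
- board_red: the red plastic chopping board, loose, standing on its long edge in one of the holders: 190 mm long (its x), 10 mm thick (its y), 120 mm high (its z), about 0.22 kg, a 14 x 50 mm hand slot through it near its +x end, solid elsewhere. Origin: centre of its lower long edge, so its upper edge is 120 mm above the origin. Either face may point either way.
- board_blue: the blue plastic chopping board, loose, standing on its long edge in one of the holders: 190 mm long (its x), 10 mm thick (its y), 120 mm high (its z), about 0.22 kg, a 14 x 50 mm hand slot through it near its +x end, solid elsewhere. Origin: centre of its lower long edge, so its upper edge is 120 mm above the origin. Either face may point either way.
- board_green: the green plastic chopping board, loose, standing on its long edge in one of the holders: 190 mm long (its x), 10 mm thick (its y), 120 mm high (its z), about 0.22 kg, a 14 x 50 mm hand slot through it near its +x end, solid elsewhere. Origin: centre of its lower long edge, so its upper edge is 120 mm above the origin. Either face may point either way.
- board_yellow: the yellow plastic chopping board, loose, standing on its long edge in one of the holders: 190 mm long (its x), 10 mm thick (its y), 120 mm high (its z), about 0.22 kg, a 14 x 50 mm hand slot through it near its +x end, solid elsewhere. Origin: centre of its lower long edge, so its upper edge is 120 mm above the origin. Either face may point either way.
- holder_red: fixed holder with a red end piece nearest the robot (30 x 62 mm, at x = -110 mm). One of five alike, 74 mm apart along y. Base 220 x 62 x 10 mm; a board stands on it, 10 mm above the origin, along x, between wire hoops: 14 mm gap up to z = 42 mm, flaring to a 32 mm mouth, tops at 63 mm, |x| < 65 mm. Origin: underside, below the middle of a centred board; z up.
- holder_blue: fixed holder with a blue end piece nearest the robot (30 x 62 mm, at x = -110 mm). One of five alike, 74 mm apart along y. Base 220 x 62 x 10 mm; a board stands on it, 10 mm above the origin, along x, between wire hoops: 14 mm gap up to z = 42 mm, flaring to a 32 mm mouth, tops at 63 mm, |x| < 65 mm. Origin: underside, below the middle of a centred board; z up.
- holder_green: fixed holder with a green end piece nearest the robot (30 x 62 mm, at x = -110 mm). One of five alike, 74 mm apart along y. Base 220 x 62 x 10 mm; a board stands on it, 10 mm above the origin, along x, between wire hoops: 14 mm gap up to z = 42 mm, flaring to a 32 mm mouth, tops at 63 mm, |x| < 65 mm. Origin: underside, below the middle of a centred board; z up.
- holder_yellow: fixed holder with a yellow end piece nearest the robot (30 x 62 mm, at x = -110 mm). One of five alike, 74 mm apart along y. Base 220 x 62 x 10 mm; a board stands on it, 10 mm above the origin, along x, between wire hoops: 14 mm gap up to z = 42 mm, flaring to a 32 mm mouth, tops at 63 mm, |x| < 65 mm. Origin: underside, below the middle of a centred board; z up.
- holder_grey: fixed holder with a grey end piece nearest the robot (30 x 62 mm, at x = -110 mm); spare, empty at first. One of five alike, 74 mm apart along y. Base 220 x 62 x 10 mm; a board stands on it, 10 mm above the origin, along x, between wire hoops: 14 mm gap up to z = 42 mm, flaring to a 32 mm mouth, tops at 63 mm, |x| < 65 mm. Origin: underside, below the middle of a centred board; z up.
- mug: small white flower-painted mug standing beside the tray, a bystander to be left alone: 62 mm wide, 88 mm long with its handle, 50 mm high. Origin: middle of mug and handle together, on its underside, z up.

How it is judged:
By the outcome, as a careful person would: the job done as asked, in the order asked, and still so for the second after the job is handed in, with the robot touching nothing.
It also fails if it takes over 115 s, if anything falls off the work surface, if the arm or the gripper's body presses on something with over 40 N, if the wrist force passes 120 N, or if a joint passes its speed limit or range.

## Robot

A 6-joint arm with a two-finger parallel gripper is mounted at the origin on a cart in front of the work surface, level with it; the furniture and walls round the work are solid. World frame = base frame: x ahead of the robot, y to its left, z up, the work surface at z = 0. Lengths are in m, angles in rad, forces in N, time in s.
With the tool pointing down it reaches from about 0.35 to 0.775 m from the base axis. Payload 5.5 kg.
Tool frame: the origin (TCP) lies on the centre line of the jaws, within the pads' length; the fingertips stand 11 mm ahead of it and the grasp point (between the pads) lies 8 mm behind it; z points along the fingers, y is the line along which they close (so a half turn about z gives the same grasp; the last joint's range is limited). The gripper opens to 85 mm and grips with 20 to 120 N. Pads are 22 mm wide; open, the fingers measure 114 mm over their backs; the gripper's body (76 mm by 85 mm) begins 54 mm behind the grasp point. The pads swing forward as they close: fully open they stand 13 mm farther back than shut.
Start: joints at [-1.261, 0.313, 0.046, 1.304, 0, 1.431], TCP at [0.25, -0.518, 0.242] pointing down, gripper open.
Joint ranges: [-2.76, 2.76], [-0.86, 1.69], [-1.03, 1.26], [-2.2, 2.34], [-1.47, 1.5], [-3.14, 3.14]. Speed limits (rad/s): [2.57, 2.57, 3.14, 3.14, 3.14, 3.14].

## Interface

Orientations are given as a unit quaternion [w, x, y, z].
In Python, from workcell import get_state, eyes, env gives the robot as it stands.
- The arm moves only by the shell command python3 -m inch 'ROWS' [OPENING] [FORCE]. ROWS is JSON, one flat list of numbers, 4 for each row, row after row: the shift along the tool's x, y, z in cm, then the turn about the tool's z in rad. A call has exactly 5 rows; each row shifts and turns the commanded pose from where the row before left it, along the tool's axes as they then stand; what a row does not reach is not made up. A row lasts 1/12 s, in which the tool goes at most 41.7 mm and 7.16 degrees, less where a joint would pass 70% of its speed; a pose out of reach is approached as far as the arm can. A call is refused whole if a number of a shift passes 4.17 or a number of a turn 0.125, either way. A call with a gripper value outside its range is refused whole. OPENING is the opening, from -1 (shut) to 1 (fully open), set as the call begins (- or left out, the last holds). The fingers move at their own pace and stop on an object; FORCE is the grip in N (left out, the last holds). Time passes only in rows, so rows that do not move let the fingers close, or fill a call up. It gives the time, the measured TCP pose, the force, the opening and the grip force at its end, in the units of the state.
- get_state(): the state, without advancing time (a new reading comes with each control period).
- eyes.read_camera(name): name is "scene" or "top"; returns the picture (400x640x3 uint8, red, green, blue); there is no depth.
- eyes.camera_info(name): a dict with "fovy" (degrees; the focal length in pixels is half the picture's height over the tangent of half this angle, whatever the lens; pixels are square), "cx", "cy" (the principal point, pixels), "D" ([k1, k2, p1, p2, k3] as OpenCV has them; the pictures are not rectified), "xyz" and "orientation" of the camera in the world. Camera axes: x right, y down, z forward; pixel columns grow to the right and rows downward; lengths in m; the calibration is good to about 2 mm. A picture is of the moment at which its call begins. camera_info takes no time and is no camera call.
- env.hand_in(): hands the job in; it is judged then, once.
The state is a dict: "clock": time; "joint_pos": joint angles; "qvel": joint speeds; "tau": joint torques, N m; "tcp_pos": TCP position; "orientation": TCP orientation; "wrist_force": force on the tool from outside, world axes, zero at the start; "ft_torque": the same for the moment, N m; "finger_gap": finger opening in m; "grip_force": force on a finger pad.
Only numpy, scipy, OpenCV 4.12 (cv2) and the standard library are available. Lean on these libraries where they do the work, as an engineer would, in place of code of your own. Each camera call takes 0.05 s, during which the arm holds its last target. There are 200 camera calls.

## Working session

There is one attempt and no reset: what is moved stays moved. The work goes in short steps, Python scripts to look and compute and a shell command to move; the robot and the scene stay as the last step left them, time stands still between calls to the robot, and variables do not carry over. Pictures are saved under pics/ and viewed, at most 15 in all, crops included, and the job is handed in when it is done.

```bash
mkdir -p pics; ls; python3 - <<'E'
from workcell import get_state, eyes
import cv2,json
s=get_state();print({k:s[k] for k in('clock','tcp_pos','orientation','finger_gap','wrist_force')})
for n in('scene','top'):
    print(n,eyes.camera_info(n)); cv2.imwrite(f'pics/{n}0.png',eyes.read_camera(n)[:,:,::-1])
E
```

```text
pics
{'clock': 0.0, 'tcp_pos': array([ 0.24983179, -0.51733069,  0.24138826]), 'orientation': array([-9.25173917e-04,  9.74819123e-01,  2.22995101e-01, -8.09497944e-05]), 'finger_gap': 0.0853775865818833, 'wrist_force': array([0.21802796, 0.35393216, 0.96397934])}
scene {'fovy': 49.70062792061486, 'cx': 324.6072151239417, 'cy': 205.0857696660688, 'D': array([-0.11804508,  0.        ,  0.        ,  0.        ,  0.        ]), 'xyz': array([-0.17631891,  0.46974222,  0.64116488]), 'orientation': array([ 0.21660326, -0.44288925,  0.79001133, -0.36443688])}
top {'fovy': 42.83407819653638, 'cx': 322.3272748997056, 'cy': 189.02721906361177, 'D': array([-0.09205797,  0.        ,  0.        ,  0.        ,  0.        ]), 'xyz': array([0.19956606, 0.11307591, 1.39916406]), 'orientation': array([ 0.05942448, -0.69478213,  0.71447558, -0.05719416])}
```

View pics/top0.png

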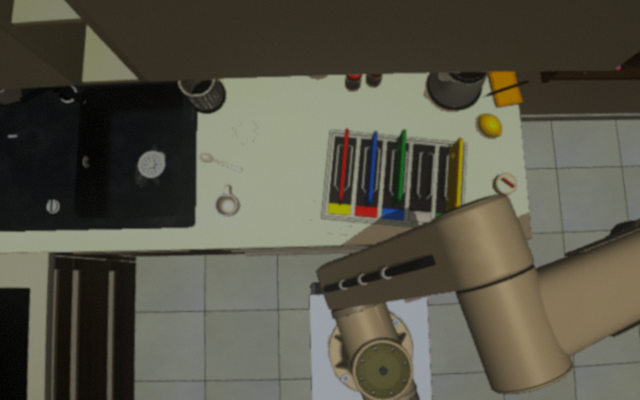

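View pics/scene0.png

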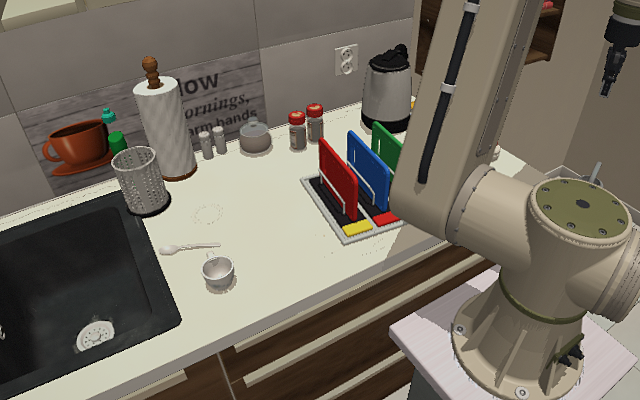

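The rack holds, from left to right, red, blue, green, nothing and yellow. The end pieces are yellow, red and blue, with two hidden behind the arm. I'll zoom in for detail.

```bash
cat > h.py <<'E'
import numpy as np, cv2
from workcell import get_state, eyes
from scipy.spatial.transform import Rotation as R
def cam(n):
    i=eyes.camera_info(n); f=200/np.tan(np.radians(i['fovy'])/2)
    K=np.array([[f,0,i['cx']],[0,f,i['cy']],[0,0,1]]); q=i['orientation']
    return K,np.array(i['D']),np.array(i['xyz']),R.from_quat([q[1],q[2],q[3],q[0]]).as_matrix()
def ray(n,uv):
    K,D,c,M=cam(n); p=cv2.undistortPoints(np.array(uv,float).reshape(-1,1,2),K,D)[:,0]
    return c,np.c_[p,np.ones(len(p))]@M.T
def onz(n,uv,z):
    c,d=ray(n,uv); return c+d*((z-c[2])/d[:,2])[:,None]
def tri(uv1,uv2,n1='top',n2='scene'):
    c1,d1=ray(n1,[uv1]);c2,d2=ray(n2,[uv2]);d1,d2=d1[0],d2[0]
    t=np.linalg.lstsq(np.c_[d1,-d2],c2-c1,rcond=None)[0]
    return (c1+t[0]*d1+c2+t[1]*d2)/2, np.linalg.norm(c1+t[0]*d1-c2-t[1]*d2)
def pix(n,P):
    K,D,c,M=cam(n); return cv2.projectPoints((np.array(P,float).reshape(-1,3)-c)@M,np.zeros(3),np.zeros(3),K,D)[0][:,0]
def shot(n,f): 
    im=eyes.read_camera(n)[:,:,::-1].copy(); cv2.imwrite('pics/'+f,im); return im
def crop(f,g,x,y,w,h,s): cv2.imwrite('pics/'+g,cv2.resize(cv2.imread('pics/'+f)[y:y+h,x:x+w],None,fx=s,fy=s,interpolation=cv2.INTER_CUBIC))
E
python3 - <<'E'
from h import *
crop('top0.png','c1.png',315,115,160,120,5)
crop('scene0.png','c2.png',290,110,130,140,4)
E
```

```text
(no output)
```

View pics/c1.png

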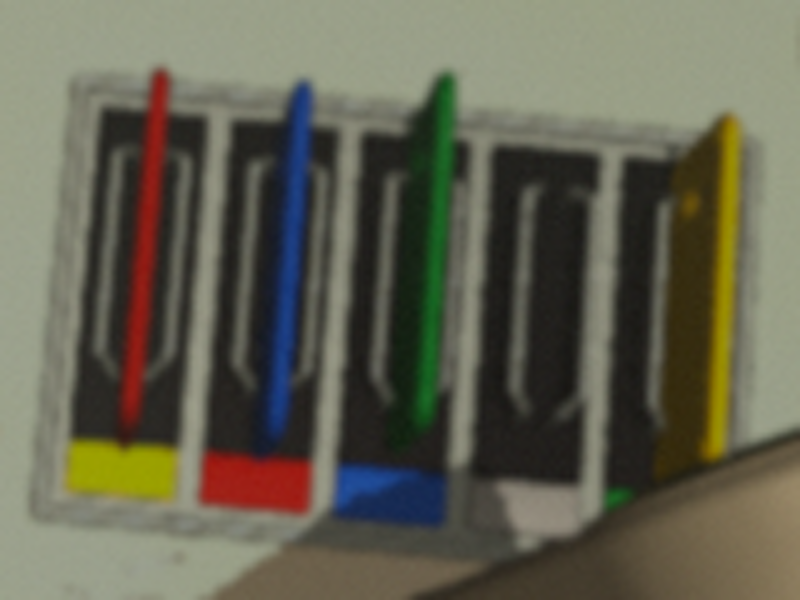

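View pics/c2.png

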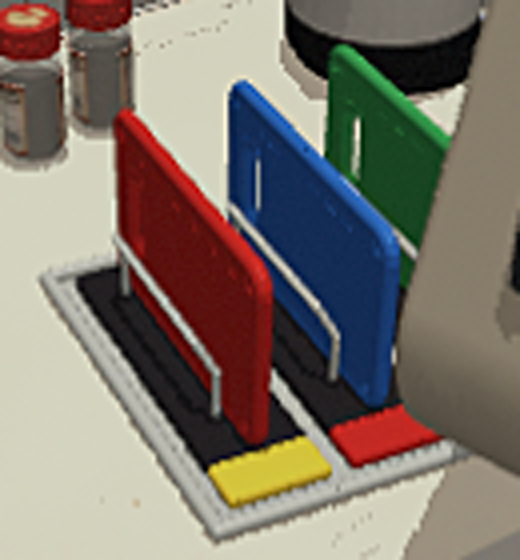

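c1 shows the end pieces in order yellow (339,209), red (366,212), blue (393,214), grey (420,217) and green at the far right. c2 shows the top corners of red at (320,139) and (356,181), and of blue at (349,131) and (387,170).

```bash
python3 - <<'E'
from h import *
np.set_printoptions(precision=4,suppress=True)
C=lambda x,y:(315+x/5,115+y/5); S=lambda x,y:(290+x/4,110+y/4)
print('yellow end',tri(C(121,470),S(270,471)))
print('red far top',tri(C(161,72),S(120,113)))
print('blue far top',tri(C(304,83),S(237,84)))
print('green far top',tri(C(448,75),S(338,48)))
for n,p in dict(y=(121,470),r=(256,484),b=(390,494),g=(527,510)).items(): print(n,onz('top',[C(*p)],.014)[0])
# rack outer corners top
print(onz('top',[C(75,78),C(35,517),C(755,140)],.005))
z=.133
for n,a in dict(red=[(161,72),(130,420)],blue=[(304,83),(270,430)],green=[(448,75),(424,420)],yellow=[(734,118),(712,450)]).items(): print(n,onz('top',[C(*p) for p in a],z))
print('scene near tops red,blue',onz('scene',[S(262,275),S(392,243)],z)); print('scene far red blue green',onz('scene',[S(120,113),S(237,84),S(338,48)],z))
E
```

```text
yellow end (array([0.3748, 0.0704, 0.0108]), np.float64(0.0022239662976109866))
red far top (array([0.5666, 0.0469, 0.1274]), np.float64(0.002922936528245836))
blue far top (array([ 0.5584, -0.0272,  0.1272]), np.float64(0.0017921724692801294))
green far top (array([ 0.5606, -0.1019,  0.1279]), np.float64(0.0018366869772250471))
y [0.3737 0.0696 0.014 ]
r [ 0.3639 -0.0039  0.014 ]
b [ 0.3563 -0.0771  0.014 ]
g [ 0.3452 -0.1519  0.014 ]
[[ 0.5988  0.088   0.005 ]
 [ 0.3502  0.1174  0.005 ]
 [ 0.5525 -0.2963  0.005 ]]
red [[0.5641 0.046  0.133 ]
 [0.3839 0.068  0.133 ]]
blue [[ 0.5562 -0.0273  0.133 ]
 [ 0.3768 -0.002   0.133 ]]
green [[ 0.5585 -0.1018  0.133 ]
 [ 0.3797 -0.0797  0.133 ]]
yellow [[ 0.532  -0.2487  0.133 ]
 [ 0.3602 -0.2246  0.133 ]]
scene near tops red,blue [[0.3884 0.0716 0.133 ]
 [0.3759 0.0005 0.133 ]]
scene far red blue green [[ 0.5595  0.0526  0.133 ]
 [ 0.5508 -0.021   0.133 ]
 [ 0.554  -0.0957  0.133 ]]
```

```bash
cat >> h.py <<'E'
def where(x=None,y=None,z=None,yaw=np.radians(172.8)):
    s=get_state();q=s['orientation'];M=R.from_quat([q[1],q[2],q[3],q[0]]).as_matrix();p=np.array(s['tcp_pos'])
    w=np.arctan2(M[1,0],M[0,0])
    print('t %.2f'%s['clock'],'tcp',p.round(4),'yaw %.2f'%np.degrees(w),'tilt',M[:2,2].round(3),'gap %.4f grip %.1f'%(s['finger_gap'],s['grip_force']),'F',np.round(s['wrist_force'],1),'q',np.round(s['joint_pos'],2))
    if x is not None: print('shift cm',(M.T@(np.array([x,y,z])-p)*100).round(2),'turn %.3f'%-((yaw-w+np.pi)%(2*np.pi)-np.pi))
E
python3 -m inch '[0,0,0,-0.122,0,0,0,-0.122,0,0,0,-0.122,0,0,0,-0.122,0,0,0,-0.122]' 0.2 60
python3 -m inch '[0,0,0,-0.122,0,0,0,-0.122,0,0,0,-0.122,0,0,0,-0.122,0,0,0,-0.122]'
python3 -m inch '[0,0,0,-0.122,0,0,0,-0.122,0,0,0,-0.122,0,0,0,-0.122,0,0,0,-0.122]'
python3 -m inch '[0,0,0,-0.122,0,0,0,-0.122,0,0,0,-0.122,0,0,0,-0.122,0,0,0,-0.122]'
python3 -m inch '[0,0,0,-0.122,0,0,0,0,0,0,0,0,0,0,0,0,0,0,0,0]'
python3 -c "
from h import *
where(.472,.0575,.2)"
```

```text
clock: 0.52
tcp_pos: [0.2499, -0.5175, 0.2418]
orientation: [-0.001, 0.861, 0.508, 0.0]
wrist_force: [0.0, 0.2, -0.2]
finger_gap: 0.0513
grip_force: 0.0
clock: 0.93
tcp_pos: [0.2499, -0.5175, 0.2418]
orientation: [-0.0, 0.669, 0.743, 0.0]
wrist_force: [-0.6, 0.6, -0.9]
finger_gap: 0.0512
grip_force: 0.0
clock: 1.35
tcp_pos: [0.2499, -0.5176, 0.2418]
orientation: [-0.0, 0.415, 0.91, 0.0]
wrist_force: [0.4, -0.5, -0.2]
finger_gap: 0.0514
grip_force: 0.0
clock: 1.77
tcp_pos: [0.2499, -0.5175, 0.2418]
orientation: [-0.0, 0.123, 0.992, 0.001]
wrist_force: [0.1, 0.4, 0.2]
finger_gap: 0.0516
grip_force: 0.0
clock: 2.18
tcp_pos: [0.25, -0.5178, 0.2422]
orientation: [-0.0, 0.066, 0.998, 0.0]
wrist_force: [-0.8, -0.6, -0.8]
finger_gap: 0.0512
grip_force: 0.0
t 2.18 tcp [ 0.25   -0.5178  0.2422] yaw 172.44 tilt [-0.  0.] gap 0.0512 grip 0.0 F [-0.8 -0.6 -0.8] q [-1.26  0.31  0.05  1.3  -0.   -1.13]
shift cm [-14.45  59.95   4.23] turn -0.006
```

```bash

python3 -m inch '[-0.9,3.75,0,0,-0.9,3.75,0,0,-0.9,3.75,0,0,-0.9,3.75,0,0,-0.9,3.75,0,0]' >/dev/null
python3 -m inch '[-0.9,3.75,0,0,-0.9,3.75,0,0,-0.9,3.75,0,0,-0.9,3.75,0,0,-0.9,3.75,0,0]' >/dev/null
python3 -m inch '[-0.9,3.75,0,0,-0.9,3.75,0,0,-0.9,3.75,0,0,-0.9,3.75,0,0,-0.9,3.75,0,0]' >/dev/null
python3 -m inch '[-0.95,3.7,0,-0.006,0,0,0,0,0,0,0,0,0,0,0,0,0,0,0,0]'
python3 - <<'E'
from h import *
where(.472,.0575,.2)
shot('scene','s1.png');shot('top','t1.png')
a=np.zeros((400,800,3),np.uint8);crop('s1.png','a.png',250,60,200,200,2);crop('t1.png','b.png',310,110,180,130,2.2)
A=cv2.imread('pics/a.png');B=cv2.imread('pics/b.png');a[:,:400]=A;a[:B.shape[0],400:400+B.shape[1]]=B;cv2.imwrite('pics/v1.png',a)
E
```

```text
clock: 3.85
tcp_pos: [0.4705, 0.0571, 0.2422]
orientation: [-0.0, 0.063, 0.998, -0.0]
wrist_force: [-0.1, -0.7, 0.1]
finger_gap: 0.0513
grip_force: 0.0
t 3.85 tcp [0.4705 0.0571 0.2422] yaw 172.81 tilt [-0. -0.] gap 0.0513 grip 0.0 F [-0.1 -0.7  0.1] q [-0.05  0.12 -0.2   1.25 -0.    0.08]
shift cm [-0.14  0.06  4.22] turn 0.000
```

View pics/v1.png

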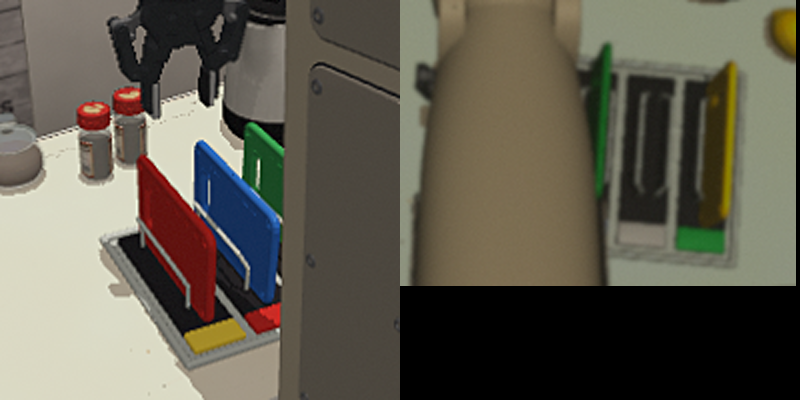

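Gripper is above the red board and the order is confirmed: grey holder fourth, green fifth. Next is descending and gripping.

```bash

python3 -m inch '[-0.14,0.06,3.5,0,0,0,3.5,0,0,0,3.5,0,0,0,3,0,0,0,1,0]' >/dev/null
python3 -c "
from h import *
where(.472,.0575,.097); im=shot('scene','s2.png'); crop('s2.png','v2.png',280,80,130,150,4)"
```

```text
t 4.37 tcp [0.4691 0.0572 0.0934] yaw 172.75 tilt [-0.006  0.   ] gap 0.0512 grip 0.0 F [-1.3  0.3 -0.4] q [-0.05  0.23 -0.46  0.89 -0.    0.08]
shift cm [-0.28  0.07 -0.36] turn -0.001
```

View pics/v2.png

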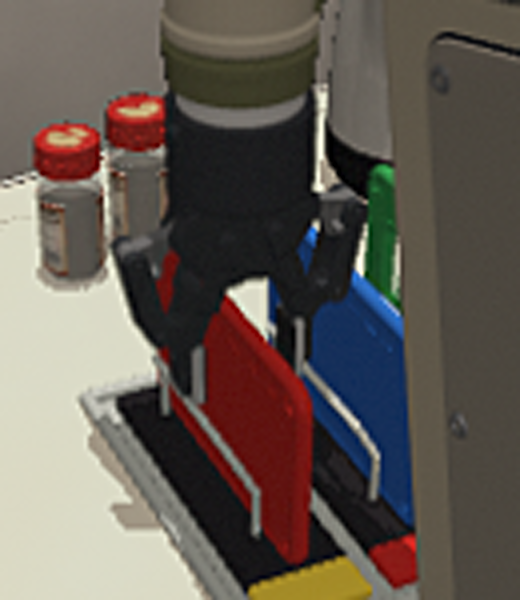

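```bash

python3 -m inch '[-0.25,0.05,-0.3,0,0,0,0,0,0,0,0,0,0,0,0,0,0,0,0,0]' -1 60
python3 -m inch '[0,0,0,0,0,0,0,0,0,0,0,0,0,0,0,0,0,0,0,0]'
python3 -c "
from h import *
where(.472,.0575,.097)"
python3 -m inch '[0,0,-0.5,0,0,0,-1,0,0,0,-2,0,0,0,-3,0,0,0,-3,0]'
python3 -c "
from h import *
where(.472,.0575,.25); im=shot('scene','s3.png'); crop('s3.png','v3.png',270,20,180,150,4)"
```

```text
clock: 4.83
tcp_pos: [0.4771, 0.0584, 0.1027]
orientation: [0.003, 0.062, 0.998, -0.0]
wrist_force: [0.4, -0.6, 6.9]
finger_gap: 0.0092
grip_force: 59.6
clock: 5.25
tcp_pos: [0.4771, 0.0584, 0.1027]
orientation: [0.003, 0.062, 0.998, -0.0]
wrist_force: [1.0, 0.5, 6.3]
finger_gap: 0.0094
grip_force: 59.6
t 5.25 tcp [0.4771 0.0584 0.1027] yaw 172.91 tilt [ 0.005 -0.001] gap 0.0094 grip 59.6 F [1.  0.5 6.3] q [-0.05  0.22 -0.44  0.91 -0.    0.08]
shift cm [ 0.5  -0.15  0.56] turn 0.002
clock: 5.67
tcp_pos: [0.4736, 0.0586, 0.1964]
orientation: [-0.001, 0.062, 0.998, -0.0]
wrist_force: [1.0, -0.8, -2.1]
finger_gap: 0.0094
grip_force: 58.3
t 5.67 tcp [0.4736 0.0586 0.1964] yaw 172.91 tilt [-0.002  0.   ] gap 0.0094 grip 58.3 F [ 1.  -0.8 -2.1] q [-0.05  0.15 -0.28  1.14 -0.    0.08]
shift cm [ 0.16 -0.13 -5.36] turn 0.002
```

View pics/v3.png

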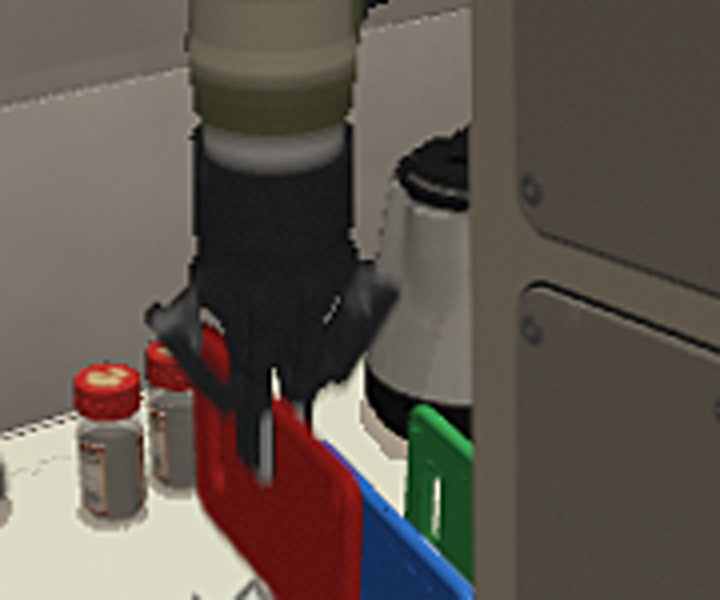

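Red board is gripped in both the image and the readings: gap 9.4 mm, grip 58 N. I'll lift clear and measure its centre relative to the TCP.

```bash

python3 -m inch '[0,0,-3,0,0,0,-2,0,0,0,0,0,0,0,0,0,0,0,0,0]'
cat >> h.py <<'E'
HSV=dict(red=[(0,120,40),(8,255,255)],blue=[(105,120,30),(125,255,255)],green=[(55,110,20),(80,255,255)],yellow=[(20,120,30),(32,255,255)])
def mask(im,c):
    h=cv2.cvtColor(im,cv2.COLOR_BGR2HSV); m=cv2.inRange(h,*[np.array(v,float) for v in HSV[c]])
    if c=='red': m|=cv2.inRange(h,(172,120,40),(180,255,255))
    return m
def held(c,box,n='scene'):
    "held board: lowest/leftmost image corners; x-extent in rack frame relative to TCP on the board's plane"
    s=get_state();q=s['orientation'];M=R.from_quat([q[1],q[2],q[3],q[0]]).as_matrix();p=np.array(s['tcp_pos'])
    im=shot(n,'held_%s.png'%c); m=mask(im,c); k=np.zeros_like(m); x0,y0,x1,y1=box; k[y0:y1,x0:x1]=m[y0:y1,x0:x1]
    v,u=np.nonzero(k); uv=np.c_[u,v]
    o,d=ray(n,uv); nrm=M[:,1]; face=p+nrm*.005*np.sign((o-p)@nrm)
    P=o+d*(((face-o)@nrm)/(d@nrm))[:,None]; L=(P-p)@M
    print(c,len(u),'tool x range mm',np.percentile(L[:,0],[0.5,99.5])*1e3,'z range',np.percentile(L[:,2],[0.5,99.5])*1e3)
    return L
E
python3 - <<'E'
from h import *
where(.472,.0575,.25)
K=pix('scene',[[.4717+dx,.0585-dx*.126,z] for dx in(-.095,.095) for z in(.15,.27)]);print(K)
held('red',(315,60,375,230))
E
```

```text
clock: 6.13
tcp_pos: [0.4743, 0.0586, 0.2446]
orientation: [-0.001, 0.062, 0.998, -0.0]
wrist_force: [-0.5, -0.5, -2.6]
finger_gap: 0.0094
grip_force: 58.9
t 6.13 tcp [0.4743 0.0586 0.2446] yaw 172.91 tilt [-0.001 -0.   ] gap 0.0094 grip 58.9 F [-0.5 -0.5 -2.6] q [-0.05  0.13 -0.19  1.26 -0.    0.08]
shift cm [ 0.22 -0.13 -0.54] turn 0.002
[[359.59564685 174.53567431]
 [361.65820182 119.44946485]
 [320.48720442 129.61892221]
 [319.0483231   79.64459119]]
red 1999 tool x range mm [-107.05410012  167.16362406] z range [-38.13145883 147.40954687]
```

```bash

python3 - <<'E'
import re
t=open('h.py').read()
t=t.replace("    v,u=np.nonzero(k); uv","    k=cv2.erode(k,np.ones((2,2),np.uint8)); _,lb,st,_=cv2.connectedComponentsWithStats(k); k=(lb==1+np.argmax(st[1:,4])); print(st[1+np.argmax(st[1:,4])])\n    v,u=np.nonzero(k); uv")
t=t.replace("    return L\n","    for a in range(-20,100,20): g=L[abs(L[:,2]*1e3-a)<4,0]*1e3; print(a,len(g) and (g.min().round(1),g.max().round(1)),end=' ')\n    print();return L\n")
open('h.py','w').write(t)
from h import *
held('red',(300,60,375,230))
E
```

```text
[ 308   95   54   72 1852]
red 1852 tool x range mm [-147.74773386  104.56857874] z range [-36.44366807  80.8648475 ]
-20 (np.float64(20.0), np.float64(105.6)) 0 (np.float64(-82.9), np.float64(103.6)) 20 (np.float64(-84.3), np.float64(104.7)) 40 (np.float64(-119.7), np.float64(105.7)) 60 (np.float64(-151.5), np.float64(103.3)) 80 (np.float64(-153.8), np.float64(91.7))
```

```bash

python3 -m inch '[-0.25,-2,0,0,-0.25,-3.5,0,0,-0.25,-3.8,0,0,-0.25,-3.8,0,0,-0.25,-3.8,0,0]' >/dev/null
python3 -m inch '[-0.25,-3.35,0,0.002,0,-2,0,0,0,0,0,0,0,0,0,0,0,0,0,0]'
python3 - <<'E'
from h import *
where(.463,-.165,.25)
a=np.zeros((520,800,3),np.uint8);shot('scene','s4.png');shot('top','t4.png')
A=cv2.resize(cv2.imread('pics/s4.png')[40:300,300:500],None,fx=2,fy=2);B=cv2.resize(cv2.imread('pics/t4.png')[90:350,310:510],None,fx=2,fy=2)
a[:,:400]=A;a[:,400:]=B;cv2.imwrite('pics/v4.png',a)
E
```

```text
clock: 7.07
tcp_pos: [0.4616, -0.1635, 0.2443]
orientation: [-0.001, 0.063, 0.998, 0.001]
wrist_force: [0.3, 0.9, -2.4]
finger_gap: 0.0092
grip_force: 59.1
t 7.07 tcp [ 0.4616 -0.1635  0.2443] yaw 172.78 tilt [-0.002  0.001] gap 0.0092 grip 59.1 F [ 0.3  0.9 -2.4] q [-0.5   0.15 -0.16  1.26  0.   -0.38]
shift cm [-0.15 -0.13 -0.57] turn -0.000
```

View pics/v4.png

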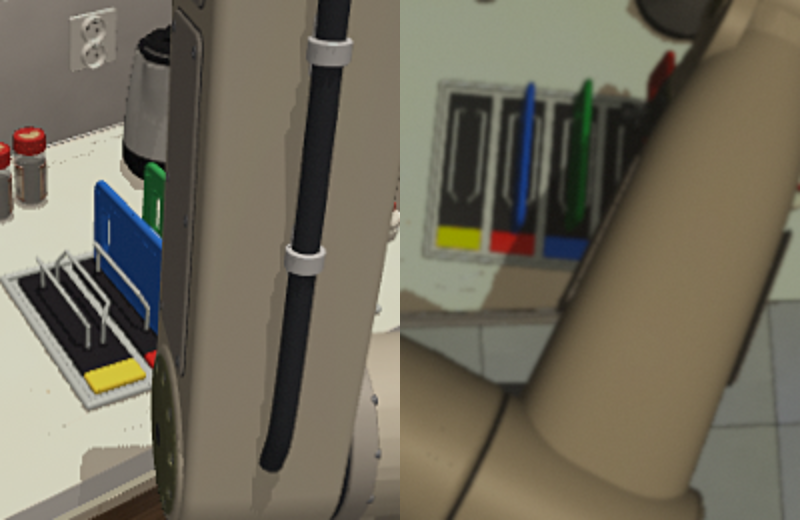

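The arm hides most of the grey holder. The red board's far corner shows at (445,116) in the top image. I'll lower with force checks.

```bash

python3 -c "
from h import *
p=onz('top',[(444.5,115.5)],.271)[0];print(p,(p-[.4616,-.1635,.271])@[.992,-.126,0])"
python3 -m inch '[0,0,2,0,0,0,3,0,0,0,2,0,0,0,1,0,0,0,0.5,0]' | tail -5
python3 -m inch '[0,0,0.7,0,0,0,0.7,0,0,0,0.7,0,0,0,0.7,0,0,0,0,0]'| tail -5
python3 -c "
from h import *
where()"
```

```text
[ 0.55186427 -0.17310332  0.271     ] 0.09075217821117569
tcp_pos: [0.4614, -0.1626, 0.1587]
orientation: [-0.001, 0.062, 0.998, 0.001]
wrist_force: [-0.1, 0.2, -2.0]
finger_gap: 0.0091
grip_force: 59.0
tcp_pos: [0.4617, -0.1639, 0.1312]
orientation: [-0.001, 0.063, 0.998, 0.0]
wrist_force: [-0.1, -0.1, -1.9]
finger_gap: 0.0092
grip_force: 59.0
t 8.00 tcp [ 0.4617 -0.1639  0.1312] yaw 172.79 tilt [-0.001  0.001] gap 0.0092 grip 59.0 F [-0.1 -0.1 -1.9] q [-0.51  0.22 -0.37  0.99 -0.   -0.38]
```

```bash

python3 -m inch '[0,0,0.7,0,0,0,0.7,0,0,0,0.6,0,0,0,0.4,0,0,0,0,0]'| tail -5
python3 -m inch '[0,0,0.4,0,0,0,0.2,0,0,0,0,0,0,0,0,0,0,0,0,0]'| tail -5
python3 -c "
from h import *
where()"
```

```text
tcp_pos: [0.4615, -0.1638, 0.1071]
orientation: [-0.001, 0.063, 0.998, 0.0]
wrist_force: [0.1, 0.2, -1.9]
finger_gap: 0.0089
grip_force: 59.1
tcp_pos: [0.4624, -0.1643, 0.1028]
orientation: [0.0, 0.063, 0.998, -0.0]
wrist_force: [-2.0, 0.0, 3.2]
finger_gap: 0.009
grip_force: 59.9
t 8.83 tcp [ 0.4624 -0.1643  0.1028] yaw 172.79 tilt [ 0.001 -0.001] gap 0.0090 grip 59.9 F [-2.   0.   3.2] q [-0.5   0.24 -0.41  0.92 -0.   -0.38]
```

```bash

python3 -m inch '[0,0,0,0,0,0,0,0,0,0,0,0,0,0,-1.5,0,0,0,-2.5,0]' 0.2 | tail -5
python3 -m inch '[0,0,-2,0,0,-0.5,0,0,0.5,-2.5,0,0,0.5,-2.5,0,0,0,-1.9,0,0]' | tail -5
python3 -m inch '[0,0,0,0,0,0,0,0,0,0,0,0,0,0,0,0,0,0,0,0]'| tail -5
python3 - <<'E'
from h import *
where(.446,-.2384,.1)
a=np.zeros((520,800,3),np.uint8);shot('scene','s5.png');shot('top','t5.png')
A=cv2.resize(cv2.imread('pics/s5.png')[40:300,300:500],None,fx=2,fy=2);B=cv2.resize(cv2.imread('pics/t5.png')[90:220,310:490],None,fx=3,fy=3)[:390,:540]
cv2.imwrite('pics/v5.png',B)
E
```

```text
tcp_pos: [0.4604, -0.1631, 0.1402]
orientation: [-0.003, 0.063, 0.998, 0.001]
wrist_force: [-0.2, 0.0, 0.2]
finger_gap: 0.0512
grip_force: 0.0
tcp_pos: [0.4423, -0.2374, 0.162]
orientation: [-0.0, 0.063, 0.998, -0.0]
wrist_force: [0.1, -0.4, -0.5]
finger_gap: 0.0513
grip_force: 0.0
tcp_pos: [0.4431, -0.2354, 0.1621]
orientation: [-0.0, 0.062, 0.998, 0.0]
wrist_force: [0.4, 0.7, 0.3]
finger_gap: 0.0514
grip_force: 0.0
t 10.08 tcp [ 0.4431 -0.2354  0.1621] yaw 172.86 tilt [-0.  0.] gap 0.0514 grip 0.0 F [0.4 0.7 0.3] q [-0.65  0.21 -0.29  1.07  0.   -0.52]
shift cm [-0.33 -0.27  6.21] turn 0.001
```

View pics/v5.png

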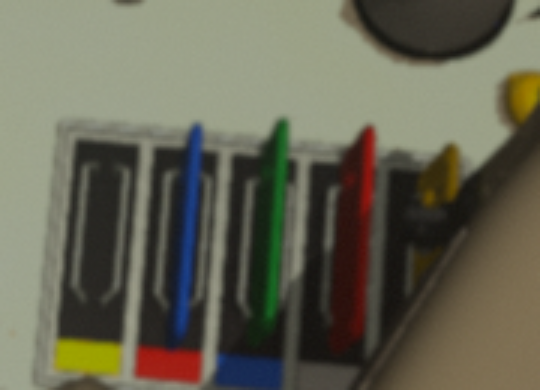

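Red stands upright in grey (far corner at (433,133)), and the gripper is over yellow (far corner (462,139)). Now computing offsets and gripping yellow.

```bash

cat >> h.py <<'E'
OR=np.array([[.4836,.0552],[.4743,-.0182],[.465,-.0916],[.4557,-.165],[.4464,-.2384]])
def far(k,uv,z=.129):
    p=onz('top',[uv],z)[0,:2]-OR[k]; e=np.array([.992,-.126]); print('holder',k,'centre offset x mm %.1f y %.1f'%((p@e-.0945)*1e3,p@[.126,.992]*1e3))
E
python3 -c "
from h import *
for k,p in((1,(193,126)),(2,(280,120)),(3,(371,128)),(4,(455,147))): far(k,(310+p[0]/3,90+p[1]/3))"
python3 -m inch '[0,0,2,0,0,0,2,0,0,0,1.5,0,0,0,0.4,0,0,0,0,0]' | tail -5
python3 -m inch '[0,0,0,0,0,0,0,0,0,0,0,0,0,0,0,0,0,0,0,0]' -1| tail -5
python3 -c "
from h import *
where()"
```

```text
holder 1 centre offset x mm -12.3 y 4.7
holder 2 centre offset x mm 0.5 y 4.4
holder 3 centre offset x mm 1.3 y -0.4
holder 4 centre offset x mm -8.2 y -0.1
tcp_pos: [0.4423, -0.2353, 0.1023]
orientation: [-0.001, 0.063, 0.998, 0.001]
wrist_force: [0.1, 0.4, 0.6]
finger_gap: 0.0511
grip_force: 0.0
tcp_pos: [0.4438, -0.2366, 0.1045]
orientation: [0.001, 0.063, 0.998, -0.0]
wrist_force: [-0.2, 1.9, 5.1]
finger_gap: 0.009
grip_force: 59.5
t 11.02 tcp [ 0.4438 -0.2366  0.1045] yaw 172.80 tilt [ 0.002 -0.001] gap 0.0090 grip 59.5 F [-0.2  1.9  5.1] q [-0.65  0.26 -0.38  0.93  0.   -0.52]
```

```bash

python3 -m inch '[0,0,-1,0,0,0,-3,0,0,0,-4,0,0,0,-4,0,0,0,-2.1,0]' | tail -5
python3 -m inch '[0,1.8,0,0,-0.2,3.5,0,0,-0.2,3.8,0,0,-0.2,3.8,0,0,-0.2,3.8,0,0]' | tail -5
python3 -m inch '[0,3.8,0,0,0,3.8,0,0,0,3.3,0,0,0,2,0,0,0,0,0,0]'|tail -5
python3 -m inch '[0,0,0,0,0,0,0,0,0,0,0,0,0,0,0,0,0,0,0,0]'| tail -5
python3 - <<'E'
from h import *
where(.4836+.0054,.0552+.0015,.245); held('yellow',(300,40,380,190)); crop('held_yellow.png','v6.png',270,20,180,220,2.7)
E
```

```text
tcp_pos: [0.4437, -0.2369, 0.2491]
orientation: [0.002, 0.063, 0.998, -0.001]
wrist_force: [0.3, -1.2, -2.4]
finger_gap: 0.0099
grip_force: 59.0
tcp_pos: [0.4714, -0.0703, 0.2445]
orientation: [-0.0, 0.064, 0.998, -0.0]
wrist_force: [0.8, -0.3, -3.5]
finger_gap: 0.0093
grip_force: 59.1
tcp_pos: [0.4877, 0.0599, 0.2444]
orientation: [-0.0, 0.06, 0.998, 0.001]
wrist_force: [-0.7, -0.3, -2.5]
finger_gap: 0.0091
grip_force: 59.4
tcp_pos: [0.4881, 0.0554, 0.2443]
orientation: [-0.0, 0.064, 0.998, -0.0]
wrist_force: [0.3, 0.9, -3.4]
finger_gap: 0.0096
grip_force: 59.4
t 12.68 tcp [0.4881 0.0554 0.2443] yaw 172.69 tilt [-0. -0.] gap 0.0096 grip 59.4 F [ 0.3  0.9 -3.4] q [-0.05  0.15 -0.16  1.26 -0.    0.08]
shift cm [-0.08  0.14 -0.07] turn -0.002
[ 316   91   42   73 1700]
yellow 1700 tool x range mm [-88.22172542 103.64044035] z range [-34.97791116  82.39987114]
-20 (np.float64(18.0), np.float64(103.0)) 0 (np.float64(-89.0), np.float64(104.2)) 20 (np.float64(-85.0), np.float64(105.1)) 40 (np.float64(-86.5), np.float64(102.3)) 60 (np.float64(-88.1), np.float64(103.4)) 80 (np.float64(-83.5), np.float64(95.6))
```

View pics/v6.png

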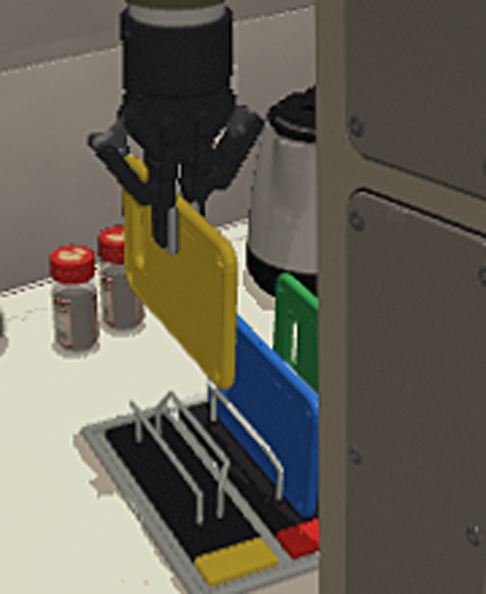

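Yellow hangs upright above the yellow holder (its near bottom corner is at (356,161)). Lowering with a 1.5 mm y correction.

```bash

python3 -m inch '[-0.1,0.15,2,0,0,0,3,0,0,0,2.5,0,0,0,1.2,0,0,0,0.5,0]' | tail -5
python3 -m inch '[0,0,0.7,0,0,0,0.7,0,0,0,0.5,0,0,0,0.2,0,0,0,0,0]'| tail -5
python3 -c "
from h import *
where()"
```

```text
tcp_pos: [0.4875, 0.0573, 0.1498]
orientation: [-0.002, 0.063, 0.998, -0.0]
wrist_force: [-0.4, 0.8, -2.8]
finger_gap: 0.0092
grip_force: 59.3
tcp_pos: [0.4893, 0.0577, 0.1312]
orientation: [0.0, 0.063, 0.998, -0.0]
wrist_force: [1.3, 0.8, -4.1]
finger_gap: 0.0092
grip_force: 59.3
t 13.57 tcp [0.4893 0.0577 0.1312] yaw 172.79 tilt [ 0. -0.] gap 0.0092 grip 59.3 F [ 1.3  0.8 -4.1] q [-0.05  0.22 -0.36  0.99 -0.    0.08]
```

```bash

python3 -m inch '[0,0,0.8,0,0,0,0.7,0,0,0,0.6,0,0,0,0.3,0,0,0,0,0]'| tail -5
python3 -m inch '[0,0,0.3,0,0,0,0.2,0,0,0,0,0,0,0,0,0,0,0,0,0]'| tail -5
python3 -c "
from h import *
where()"
```

```text
tcp_pos: [0.4885, 0.0578, 0.1061]
orientation: [-0.001, 0.063, 0.998, -0.0]
wrist_force: [-0.2, -0.5, -3.8]
finger_gap: 0.0095
grip_force: 59.4
tcp_pos: [0.4896, 0.0578, 0.1044]
orientation: [0.001, 0.063, 0.998, -0.0]
wrist_force: [-6.0, 0.1, 12.6]
finger_gap: 0.0095
grip_force: 61.8
t 14.40 tcp [0.4896 0.0578 0.1044] yaw 172.80 tilt [ 0.002 -0.   ] gap 0.0095 grip 61.8 F [-6.   0.1 12.6] q [-0.05  0.24 -0.4   0.92 -0.    0.08]
```

Yellow is seated at the same TCP z as when it was gripped, with contact force. Next I release it and go to green, looking as I arrive.

```bash

python3 -m inch '[0,0,0,0,0,0,0,0,0,0,0,0,0,0,-1.5,0,0,0,-2.5,0]' 0.2 | tail -5
python3 -m inch '[0,0,-2,0,0,-2,0,0,0,-3.5,0,0,0,-3.7,0,0,0,-3.6,0,0]' | tail -5
python3 -m inch '[0,-2,0,0,0,0,0,0,0,0,0,0,0,0,0,0,0,0,0,0]'| tail -5
python3 - <<'E'
from h import *
where(OR[2][0]+.005,OR[2][1]+.0015,.103)
A=shot('scene','s7.png');B=shot('top','t7.png')
a=np.zeros((400,800,3),np.uint8);a[:,:400]=cv2.resize(A[60:260,270:470],None,fx=2,fy=2);B=cv2.resize(B[110:230,310:476],(400,289));a[:289,400:]=B;cv2.imwrite('pics/v7.png',a)
E
```

```text
tcp_pos: [0.4873, 0.0577, 0.1402]
orientation: [-0.003, 0.063, 0.998, -0.0]
wrist_force: [0.4, 0.3, -0.8]
finger_gap: 0.0513
grip_force: 0.0
tcp_pos: [0.4733, -0.0704, 0.1625]
orientation: [0.0, 0.062, 0.998, -0.0]
wrist_force: [-0.2, -0.6, -0.7]
finger_gap: 0.0513
grip_force: 0.0
tcp_pos: [0.4708, -0.0882, 0.1622]
orientation: [-0.0, 0.062, 0.998, 0.0]
wrist_force: [-0.2, -0.1, -0.8]
finger_gap: 0.0515
grip_force: 0.0
t 15.65 tcp [ 0.4708 -0.0882  0.1622] yaw 172.86 tilt [-0.  0.] gap 0.0515 grip 0.0 F [-0.2 -0.1 -0.8] q [-0.35  0.17 -0.34  1.06  0.   -0.23]
shift cm [ 0.05 -0.2   5.92] turn 0.001
```

View pics/v7.png

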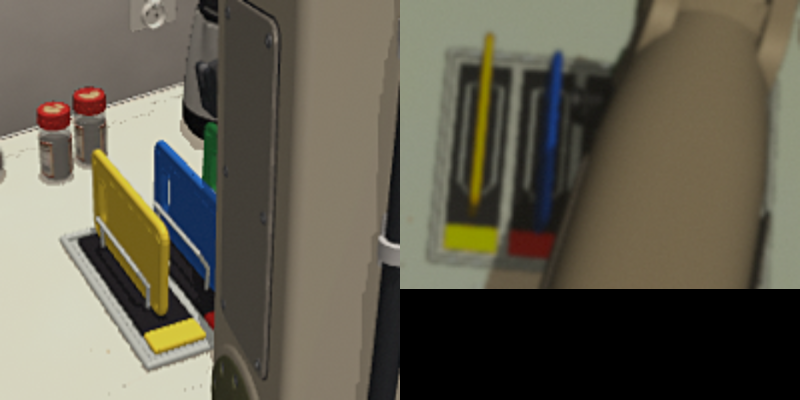

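Yellow stands upright in the yellow holder, far corner about (347,125), so it's centred. Now green goes to the green holder.

```bash

python3 -m inch '[0,0,2,0,0,0,2,0,0,0,1.5,0,0,0,0.3,0,0,0,0,0]' | tail -5
python3 -m inch '[0,0,0,0,0,0,0,0,0,0,0,0,0,0,0,0,0,0,0,0]' -1| tail -5
python3 -m inch '[0,0,-1,0,0,0,-3,0,0,0,-4,0,0,0,-4,0,0,0,-2.1,0]' | tail -5
python3 -m inch '[0,-2,0,0,0,-3.5,0,0,0,-3.8,0,0,0,-3.5,0,0,0,-2,0,0]' | tail -5
python3 -m inch '[0,0,0,0,0,0,0,0,0,0,0,0,0,0,0,0,0,0,0,0]'| tail -5
python3 - <<'E'
from h import *
where(OR[4][0]+.005,OR[4][1]+.0015,.245)
far(0,(346.9,124.9))
E
```

```text
tcp_pos: [0.4699, -0.088, 0.1034]
orientation: [-0.001, 0.062, 0.998, 0.0]
wrist_force: [0.8, 1.3, 0.8]
finger_gap: 0.0512
grip_force: 0.0
tcp_pos: [0.4716, -0.0895, 0.1054]
orientation: [0.001, 0.063, 0.998, -0.0]
wrist_force: [-0.5, -0.5, 5.4]
finger_gap: 0.0093
grip_force: 59.2
tcp_pos: [0.4715, -0.0894, 0.2501]
orientation: [0.002, 0.063, 0.998, -0.001]
wrist_force: [1.5, 0.4, -2.0]
finger_gap: 0.0094
grip_force: 58.9
tcp_pos: [0.4514, -0.2388, 0.2456]
orientation: [-0.0, 0.064, 0.998, -0.001]
wrist_force: [0.5, -0.2, -1.8]
finger_gap: 0.0094
grip_force: 59.0
tcp_pos: [0.4522, -0.2348, 0.2454]
orientation: [-0.0, 0.062, 0.998, 0.0]
wrist_force: [0.4, 0.2, -2.5]
finger_gap: 0.0093
grip_force: 59.1
t 17.83 tcp [ 0.4522 -0.2348  0.2454] yaw 172.88 tilt [-0.  0.] gap 0.0093 grip 59.1 F [ 0.4  0.2 -2.5] q [-0.64  0.19 -0.11  1.27  0.   -0.51]
shift cm [ 0.06 -0.22  0.04] turn 0.001
holder 0 centre offset x mm -0.4 y 2.8
```

```bash

python3 -m inch '[0.05,-0.22,2,0,0,0,3,0,0,0,2.5,0,0,0,1.2,0,0,0,0.5,0]' | tail -5
python3 -m inch '[0,0,0.7,0,0,0,0.7,0,0,0,0.5,0,0,0,0.2,0,0,0,0,0]'| tail -5
python3 -c "
from h import *
where(OR[4][0]+.005,OR[4][1]+.0015,.1045)"
```

```text
tcp_pos: [0.4502, -0.236, 0.1509]
orientation: [-0.002, 0.062, 0.998, 0.001]
wrist_force: [-0.8, 0.7, -1.8]
finger_gap: 0.0095
grip_force: 58.9
tcp_pos: [0.4514, -0.238, 0.1323]
orientation: [0.0, 0.063, 0.998, -0.0]
wrist_force: [-0.6, -0.0, -2.6]
finger_gap: 0.0093
grip_force: 58.9
t 18.67 tcp [ 0.4514 -0.238   0.1323] yaw 172.80 tilt [ 0. -0.] gap 0.0093 grip 58.9 F [-0.6 -0.  -2.6] q [-0.64  0.25 -0.32  1.   -0.   -0.52]
shift cm [0.02 0.11 2.78] turn -0.000
```

```bash

python3 -m inch '[0,0.05,0.8,0,0,0,0.7,0,0,0,0.6,0,0,0,0.3,0,0,0,0,0]'| tail -5
python3 -m inch '[0,0,0.3,0,0,0,0.15,0,0,0,0,0,0,0,0,0,0,0,0,0]'| tail -5
python3 -c "
from h import *
where()"
```

```text
tcp_pos: [0.4508, -0.2371, 0.1072]
orientation: [-0.001, 0.063, 0.998, 0.0]
wrist_force: [-0.7, 1.0, -2.6]
finger_gap: 0.0091
grip_force: 59.1
tcp_pos: [0.4517, -0.2379, 0.1054]
orientation: [0.001, 0.063, 0.998, -0.001]
wrist_force: [-4.0, 0.8, 8.2]
finger_gap: 0.0092
grip_force: 60.8
t 19.50 tcp [ 0.4517 -0.2379  0.1054] yaw 172.79 tilt [ 0.001 -0.001] gap 0.0092 grip 60.8 F [-4.   0.8  8.2] q [-0.64  0.27 -0.36  0.94 -0.   -0.52]
```

Green is seated. I release it and go to blue (holder 1).

```bash

python3 -m inch '[0,0,0,0,0,0,0,0,0,0,0,0,0,0,-1.5,0,0,0,-2.5,0]' 0.2 | tail -5
python3 -m inch '[0,0,-2.2,0,0.2,2,0,0,0.2,3.5,0,0,0.2,3.7,0,0,0.2,3.7,0,0]' | tail -5
python3 -m inch '[0.2,3.7,0,0,0.2,3.6,0,0,0,2,0,0,0,0,0,0,0,0,0,0]'| tail -5
python3 -m inch '[0,0,0,0,0,0,0,0,0,0,0,0,0,0,0,0,0,0,0,0]'| tail -5
python3 - <<'E'
from h import *
where(OR[1][0]-.007,OR[1][1]+.0025,.103)
A=shot('scene','s8.png');B=shot('top','t8.png')
a=np.zeros((400,800,3),np.uint8);a[:,:400]=cv2.resize(A[60:260,270:470],None,fx=2,fy=2);a[:,400:]=cv2.resize(B[110:250,360:500],(400,400));cv2.imwrite('pics/v8.png',a)
E
```

```text
tcp_pos: [0.4498, -0.2364, 0.1417]
orientation: [-0.002, 0.063, 0.998, 0.001]
wrist_force: [0.3, 0.0, -0.4]
finger_gap: 0.0513
grip_force: 0.0
tcp_pos: [0.4598, -0.1078, 0.1659]
orientation: [0.0, 0.064, 0.998, -0.0]
wrist_force: [0.7, -0.1, 0.9]
finger_gap: 0.0511
grip_force: 0.0
tcp_pos: [0.4676, -0.0149, 0.1658]
orientation: [0.0, 0.061, 0.998, -0.0]
wrist_force: [0.8, -0.6, -0.3]
finger_gap: 0.0511
grip_force: 0.0
tcp_pos: [0.4674, -0.0166, 0.1657]
orientation: [-0.0, 0.064, 0.998, -0.0]
wrist_force: [0.6, -1.4, 0.7]
finger_gap: 0.0512
grip_force: 0.0
t 21.17 tcp [ 0.4674 -0.0166  0.1657] yaw 172.70 tilt [-0. -0.] gap 0.0512 grip 0.0 F [ 0.6 -1.4  0.7] q [-0.21  0.15 -0.36  1.06 -0.   -0.08]
shift cm [0.03 0.09 6.27] turn -0.002
```

View pics/v8.png

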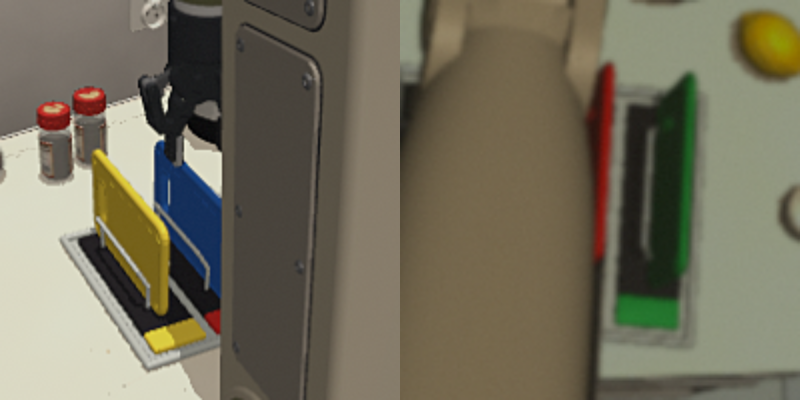

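Green stands upright in the green holder, far corner (461,136). I'm gripping blue and moving it to the blue holder.

```bash

python3 -m inch '[0,0.1,2,0,0,0,2,0,0,0,1.6,0,0,0,0.5,0,0,0,0,0]' | tail -5
python3 -m inch '[0,0,0,0,0,0,0,0,0,0,0,0,0,0,0,0,0,0,0,0]' -1| tail -5
python3 -m inch '[0,0,-1,0,0,0,-3,0,0,0,-4,0,0,0,-4,0,0,0,-2.1,0]' | tail -5
python3 -m inch '[-0.3,-1.5,0,0,-0.4,-2.5,0,0,-0.4,-2.4,0,0,-0.1,-1,0,0,0,0,0,0]' | tail -5
python3 -m inch '[0,0,0,0,0,0,0,0,0,0,0,0,0,0,0,0,0,0,0,0]'| tail -5
python3 - <<'E'
from h import *
where(OR[2][0]+.005,OR[2][1]+.0015,.245)
far(4,(461.5,136.2))
E
```

```text
tcp_pos: [0.4663, -0.0147, 0.1036]
orientation: [-0.001, 0.063, 0.998, 0.0]
wrist_force: [-0.7, -0.2, 0.9]
finger_gap: 0.0512
grip_force: 0.0
tcp_pos: [0.4685, -0.015, 0.1059]
orientation: [0.001, 0.063, 0.998, -0.0]
wrist_force: [-0.7, -0.2, 5.4]
finger_gap: 0.0095
grip_force: 59.1
tcp_pos: [0.4684, -0.015, 0.2506]
orientation: [0.002, 0.063, 0.998, -0.0]
wrist_force: [0.8, -0.9, -1.5]
finger_gap: 0.0093
grip_force: 58.7
tcp_pos: [0.4699, -0.0914, 0.2459]
orientation: [-0.0, 0.064, 0.998, -0.0]
wrist_force: [-0.4, 0.4, -2.5]
finger_gap: 0.0091
grip_force: 58.8
tcp_pos: [0.4701, -0.089, 0.2458]
orientation: [-0.0, 0.062, 0.998, 0.0]
wrist_force: [-0.6, 0.3, -2.5]
finger_gap: 0.0089
grip_force: 58.8
t 23.35 tcp [ 0.4701 -0.089   0.2458] yaw 172.86 tilt [-0.  0.] gap 0.0089 grip 58.8 F [-0.6  0.3 -2.5] q [-0.36  0.13 -0.18  1.26  0.   -0.23]
shift cm [-0.   -0.11  0.08] turn 0.001
holder 4 centre offset x mm -0.7 y 0.7
```

```bash

python3 -m inch '[-0.12,-0.06,2,0,0,0,3,0,0,0,2.5,0,0,0,1.2,0,0,0,0.5,0]' | tail -5
python3 -m inch '[0,0,0.7,0,0,0,0.7,0,0,0,0.5,0,0,0,0.2,0,0,0,0,0]'| tail -5
python3 -c "
from h import *
where(.4714,-.0895,.1059)"
```

```text
tcp_pos: [0.4696, -0.0895, 0.1514]
orientation: [-0.002, 0.063, 0.998, 0.001]
wrist_force: [-0.5, -0.3, -1.5]
finger_gap: 0.01
grip_force: 58.7
tcp_pos: [0.4713, -0.0905, 0.1327]
orientation: [0.0, 0.063, 0.998, -0.0]
wrist_force: [-1.1, 0.4, -1.5]
finger_gap: 0.0091
grip_force: 58.7
t 24.18 tcp [ 0.4713 -0.0905  0.1327] yaw 172.79 tilt [ 0. -0.] gap 0.0091 grip 58.7 F [-1.1  0.4 -1.5] q [-0.36  0.2  -0.39  0.99 -0.   -0.23]
shift cm [0.   0.1  2.68] turn -0.000
```

```bash

python3 -m inch '[0,0.05,0.8,0,0,0,0.7,0,0,0,0.6,0,0,0,0.3,0,0,0,0,0]'| tail -5
python3 -m inch '[0,0,0.3,0,0,0,0.15,0,0,0,0,0,0,0,0,0,0,0,0,0]'| tail -5
python3 -m inch '[0,0,0,0,0,0,0,0,0,0,0,0,0,0,-1.5,0,0,0,-2.5,0]' 0.2 | tail -5
python3 -m inch '[0,0,-2.2,0,0,-1.5,0,0,0,-2.5,0,0,0,-2.4,0,0,0,-1,0,0]' | tail -5
python3 -m inch '[0,0,0,0,0,0,0,0,0,0,0,0,0,0,0,0,0,0,0,0]'| tail -5
python3 - <<'E'
from h import *
where(.4624,-.1643,.1028)
B=shot('top','t9.png');cv2.imwrite('pics/v9.png',cv2.resize(B[105:235,315:475],None,fx=4,fy=4))
E
```

```text
tcp_pos: [0.4706, -0.0897, 0.1077]
orientation: [-0.001, 0.063, 0.998, 0.0]
wrist_force: [-1.1, 0.4, -2.1]
finger_gap: 0.0092
grip_force: 58.8
tcp_pos: [0.4716, -0.0901, 0.1059]
orientation: [0.001, 0.063, 0.998, -0.0]
wrist_force: [-4.5, 2.3, 11.1]
finger_gap: 0.0093
grip_force: 60.7
tcp_pos: [0.4694, -0.0893, 0.1423]
orientation: [-0.003, 0.063, 0.998, 0.001]
wrist_force: [0.3, -0.5, -0.6]
finger_gap: 0.0509
grip_force: 0.0
tcp_pos: [0.4623, -0.1657, 0.1665]
orientation: [0.001, 0.064, 0.998, -0.001]
wrist_force: [-0.4, 0.1, 0.8]
finger_gap: 0.0516
grip_force: 0.0
tcp_pos: [0.4621, -0.1624, 0.1662]
orientation: [-0.0, 0.062, 0.998, 0.0]
wrist_force: [-0.2, 0.8, 0.4]
finger_gap: 0.051
grip_force: 0.0
t 26.27 tcp [ 0.4621 -0.1624  0.1662] yaw 172.87 tilt [-0.  0.] gap 0.0510 grip 0.0 F [-0.2  0.8  0.4] q [-0.5   0.19 -0.31  1.07  0.   -0.38]
shift cm [-0.06 -0.18  6.34] turn 0.001
```

View pics/v9.png

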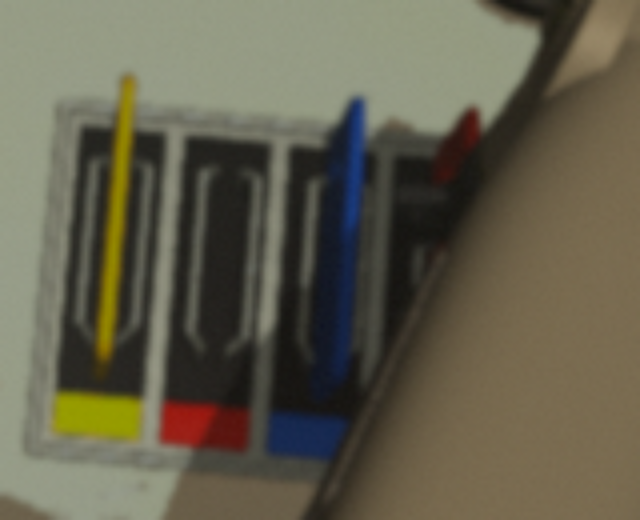

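Blue is in the blue holder, far corner (405,130), and red is still in grey. Last transfer: red to the red holder.

```bash

python3 -m inch '[0,-0.15,2,0,0,0,2,0,0,0,1.6,0,0,0,0.6,0,0,0,0,0]' | tail -5
python3 -m inch '[0,0,0,0,0,0,0,0,0,0,0,0,0,0,0,0,0,0,0,0]' -1| tail -5
python3 -m inch '[0,0,-1,0,0,0,-3,0,0,0,-4,0,0,0,-4,0,0,0,-2.1,0]' | tail -5
python3 -m inch '[0.1,2,0,0,0,3.5,0,0,0,3.8,0,0,0,3.5,0,0,0,2,0,0]' | tail -5
python3 -m inch '[0,0,0,0,0,0,0,0,0,0,0,0,0,0,0,0,0,0,0,0]'| tail -5
python3 - <<'E'
from h import *
where(OR[1][0]+.0055,OR[1][1]+.0015,.245)
far(2,(405,129.5))
E
```

```text
tcp_pos: [0.4608, -0.1639, 0.1029]
orientation: [-0.001, 0.063, 0.998, 0.001]
wrist_force: [0.6, 0.8, 0.4]
finger_gap: 0.0511
grip_force: 0.0
tcp_pos: [0.4627, -0.1652, 0.1055]
orientation: [0.001, 0.063, 0.998, -0.0]
wrist_force: [-0.2, 1.0, 5.4]
finger_gap: 0.0096
grip_force: 59.4
tcp_pos: [0.4627, -0.1654, 0.2502]
orientation: [0.002, 0.063, 0.998, -0.001]
wrist_force: [0.1, -0.2, -1.7]
finger_gap: 0.0093
grip_force: 59.0
tcp_pos: [0.4788, -0.0151, 0.2458]
orientation: [-0.0, 0.062, 0.998, 0.0]
wrist_force: [-0.1, -0.7, -1.0]
finger_gap: 0.0094
grip_force: 59.1
tcp_pos: [0.4794, -0.0189, 0.2453]
orientation: [-0.0, 0.064, 0.998, -0.0]
wrist_force: [0.6, -0.1, -2.3]
finger_gap: 0.0093
grip_force: 59.2
t 28.40 tcp [ 0.4794 -0.0189  0.2453] yaw 172.69 tilt [-0. -0.] gap 0.0093 grip 59.2 F [ 0.6 -0.1 -2.3] q [-0.21  0.13 -0.18  1.26 -0.   -0.08]
shift cm [-0.02  0.23  0.03] turn -0.002
holder 2 centre offset x mm 2.2 y 0.2
```

```bash

python3 -m inch '[0,0.23,2,0,0,0,3,0,0,0,2.5,0,0,0,1.2,0,0,0,0.5,0]' | tail -5
python3 -m inch '[0,0,0.7,0,0,0,0.7,0,0,0,0.5,0,0,0,0.2,0,0,0,0,0]'| tail -5
python3 -c "
from h import *
where(OR[1][0]+.0055,OR[1][1]+.0015,.1055)"
```

```text
tcp_pos: [0.4779, -0.0162, 0.1508]
orientation: [-0.002, 0.064, 0.998, 0.0]
wrist_force: [0.3, -0.1, -1.4]
finger_gap: 0.009
grip_force: 59.1
tcp_pos: [0.4798, -0.0157, 0.1322]
orientation: [0.0, 0.063, 0.998, -0.0]
wrist_force: [-0.3, 0.1, -2.2]
finger_gap: 0.0096
grip_force: 59.1
t 29.23 tcp [ 0.4798 -0.0157  0.1322] yaw 172.79 tilt [ 0. -0.] gap 0.0096 grip 59.1 F [-0.3  0.1 -2.2] q [-0.2   0.2  -0.39  0.99 -0.   -0.07]
shift cm [-0.01 -0.09  2.67] turn -0.000
```

```bash

python3 -m inch '[0,-0.04,0.8,0,0,0,0.7,0,0,0,0.6,0,0,0,0.3,0,0,0,0,0]'| tail -5
python3 -m inch '[0,0,0.3,0,0,0,0.15,0,0,0,0,0,0,0,0,0,0,0,0,0]'| tail -5
python3 -m inch '[0,0,0,0,0,0,0,0,0,0,0,0,0,0,-1.5,0,0,0,-2.5,0]' 0.2 | tail -5
python3 -m inch '[0,0,-3,0,0,0,-3,0,0,-2,-3,0,0,-3.5,-1,0,0,-3.7,0,0]' | tail -5
python3 -m inch '[0.5,-3.7,0,0,0.5,-3.7,0,0,0.5,-3.7,0,0,0.5,-3.7,0,0,1,-3.7,0,0]'| tail -5
python3 -m inch '[1.5,-3.7,0,0,1.5,-3.7,0,0,1.5,-3.7,0,0,1.5,-3.7,0,0,1.5,-3,0,0]'| tail -5
python3 -m inch '[0,0,0,0,0,0,0,0,0,0,0,0,0,0,0,0,0,0,0,0]'| tail -5
python3 - <<'E'
from h import *
where()
A=shot('scene','s10.png');B=shot('top','t10.png')
a=np.zeros((600,800,3),np.uint8);a[:,:400]=cv2.resize(A[90:270,290:410],(400,600));a[:300,400:]=cv2.resize(B[110:233,315:479],(400,300));a[300:,400:]=cv2.resize(B[60:240,190:430],(400,300));cv2.imwrite('pics/v10.png',a)
cv2.imwrite('pics/v11.png',cv2.resize(B[115:235,315:475],None,fx=5,fy=5,interpolation=cv2.INTER_CUBIC))
E
```

```text
tcp_pos: [0.4789, -0.0159, 0.1072]
orientation: [-0.001, 0.063, 0.998, 0.0]
wrist_force: [0.3, -0.7, -2.0]
finger_gap: 0.0098
grip_force: 59.1
tcp_pos: [0.48, -0.0161, 0.1055]
orientation: [0.001, 0.063, 0.998, -0.0]
wrist_force: [-4.6, 0.8, 11.0]
finger_gap: 0.0091
grip_force: 60.9
tcp_pos: [0.4777, -0.0157, 0.1418]
orientation: [-0.003, 0.063, 0.998, 0.0]
wrist_force: [0.6, -0.8, 0.1]
finger_gap: 0.0511
grip_force: 0.0
tcp_pos: [0.4701, -0.1081, 0.2474]
orientation: [0.003, 0.061, 0.998, -0.001]
wrist_force: [1.4, 0.0, 0.1]
finger_gap: 0.0512
grip_force: 0.0
tcp_pos: [0.415, -0.2891, 0.2437]
orientation: [0.0, 0.063, 0.998, -0.0]
wrist_force: [0.3, 0.1, -0.9]
finger_gap: 0.0514
grip_force: 0.0
tcp_pos: [0.317, -0.4569, 0.2435]
orientation: [0.0, 0.063, 0.998, -0.0]
wrist_force: [0.6, -0.3, 0.2]
finger_gap: 0.0514
grip_force: 0.0
tcp_pos: [0.3192, -0.4532, 0.2439]
orientation: [0.0, 0.062, 0.998, 0.0]
wrist_force: [0.7, -0.1, -1.4]
finger_gap: 0.0511
grip_force: 0.0
t 32.15 tcp [ 0.3192 -0.4532  0.2439] yaw 172.90 tilt [0. 0.] gap 0.0511 grip 0.0 F [ 0.7 -0.1 -1.4] q [-1.1   0.27 -0.01  1.29  0.   -0.98]
```

View pics/v10.png

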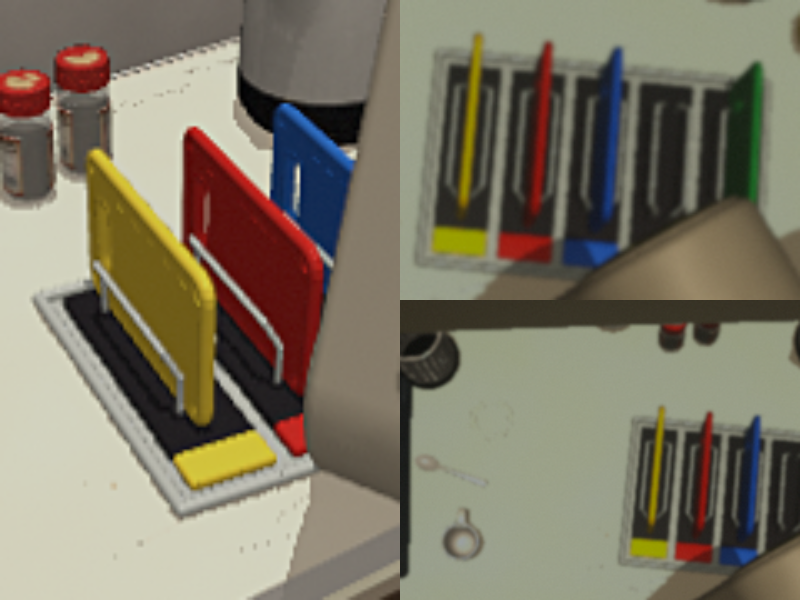

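View pics/v11.png

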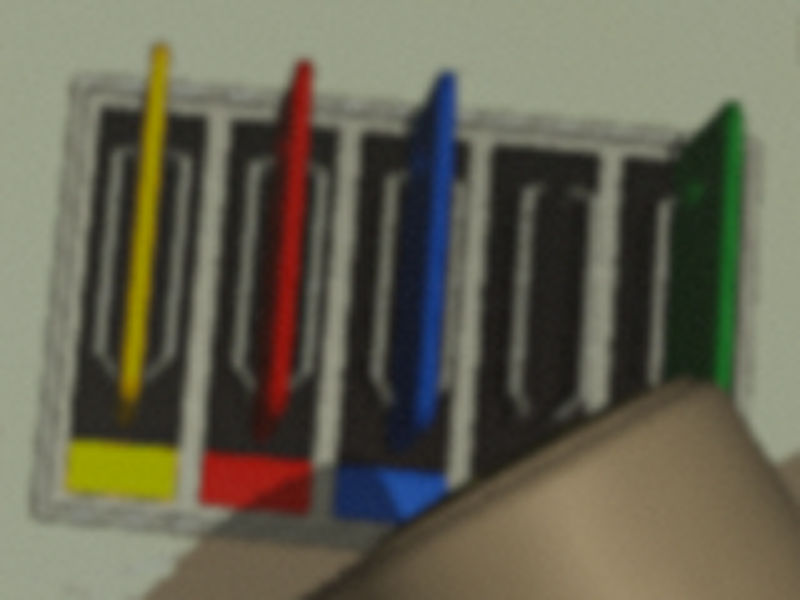

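All four boards stand upright in their own colours, grey is empty, and the mug (228,204) hasn't moved. One quick check of the absolute centring against the rack's own features.

```bash
python3 - <<'E'
from h import *
e=np.array([.992,-.126]);T=lambda x,y:(315+x/5,115+y/5)
def X(k,p,z,n='top'): return round(((onz(n,[p],z)[0,:2]-OR[k])@e)*1e3,1)
print('black far edge, end piece rear, end piece front', X(0,T(155,111),.01),X(0,T(122,443),.011),X(0,T(120,497),.011))
print('hoop far/near (z63)',X(0,T(150,150),.063),X(0,T(143,380),.063), X(1,T(290,163),.063),X(1,T(275,390),.063))
for k,p in((0,(160,46)),(1,(304,62)),(2,(448,72)),(4,(735,103))): far(k,T(*p))
S=lambda x,y:(290+x*.3,90+y*.3)
print('scene yellow top far/near',X(0,S(90,160),.129,'scene'),X(0,S(205,275),.129,'scene'),'near vertical edge mid',X(0,S(213,350),.07,'scene'))
print('red',X(1,S(187,135),.129,'scene'),X(1,S(315,250),.129,'scene'))
print('scene end piece rear edge',X(0,S(222,445),.011,'scene'))
E
```

```text
black far edge, end piece rear, end piece front 94.0 -95.5 -125.3
hoop far/near (z63) 57.5 -68.1 57.7 -66.6
holder 0 centre offset x mm 1.5 y 2.7
holder 1 centre offset x mm 0.3 y 1.9
holder 2 centre offset x mm 2.4 y 1.3
holder 4 centre offset x mm 1.0 y -0.5
scene yellow top far/near 85.8 -69.1 near vertical edge mid -71.2
red 87.6 -74.2
scene end piece rear edge -96.5
```

```bash
python3 - <<'E'
from h import *
im=cv2.imread('pics/s10.png'); nr=np.array([.126,.992,0]); ex=np.array([.992,-.126,0])
for c,k in(('yellow',0),('red',1)):
    m=mask(im,c); _,lb,st,_=cv2.connectedComponentsWithStats(m); i=1+np.argmax(st[1:,4]); v,u=np.nonzero(lb==i); print(st[i])
    o,d=ray('scene',np.c_[u,v]); f=np.r_[OR[k],0]
    for y in(.005,.0065,.008):
        g=f+nr*y; P=o+d*(((g-o)@nr)/(d@nr))[:,None]-f; x=P@ex*1e3; z=P[:,2]*1e3
        print(c,y,[(a,x[abs(z-a)<4].min().round(),x[abs(z-a)<4].max().round()) for a in(50,70,90,110)])
E
```

```text
[ 316  134   39   84 1472]
yellow 0.005 [(50, np.float64(-91.0), np.float64(104.0)), (70, np.float64(-95.0), np.float64(103.0)), (90, np.float64(-94.0), np.float64(101.0)), (110, np.float64(-93.0), np.float64(106.0))]
yellow 0.0065 [(50, np.float64(-94.0), np.float64(101.0)), (70, np.float64(-98.0), np.float64(99.0)), (90, np.float64(-97.0), np.float64(98.0)), (110, np.float64(-96.0), np.float64(102.0))]
yellow 0.008 [(50, np.float64(-97.0), np.float64(97.0)), (70, np.float64(-101.0), np.float64(96.0)), (90, np.float64(-99.0), np.float64(94.0)), (110, np.float64(-99.0), np.float64(99.0))]
[  42  119   71   57 1737]Traceback (most recent call last):
  File "<stdin>", line 8, in <module>
    return umr_minimum(a, axis, None, out, keepdims, initial, where)
ValueError: zero-size array to reduction operation minimum which has no identity
```

The scene view also puts yellow centred to within about 2 mm, so all four are good. Handing in.

```bash
python3 -c "
from workcell import env
print(env.hand_in())"
```

```text
the job is handed in; nothing more can be done
None
```

I swapped the boards and handed the job in at about 32 s: all four stand upright, fully down and centred to about 2–3 mm in the holders of their own colour, with grey empty and the mug untouched.

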